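# Probe the blind well of a printed housing with a depth gauge and lock the reading

## Task

Take the depth of the blind well in the orange printed housing: carry the depth gauge over (it hangs well from the grip of its rod), set its steel base down softly and flat across the well's mouth with the rod over the middle, and lower the rod gently until its tip just rests on the bottom (the thin printed floor must not be pressed hard, 15 N at the most). Then press the red-balled lock lever fully down so that the rod is locked there still touching bottom, and leave the gauge standing on the housing, without disturbing the other things on the bench.

Things in the scene. Friction and masses are not known exactly. Their poses are not given: they have to be found in the camera images.
- rod_grip (a point): centre of the black square grip (22 x 22 x 30 mm high, sides along the gauge's x and y) on top of the depth gauge's rod; 133 mm above the base's underside less joint rod. Lifted by it, the rod first rises to its stop (rod = 0), then the whole gauge (about 0.75 kg) hangs from it. x across the base, y along it on the lever's side, z up. Fingers closing along x clear the lever.
- rod_tip (a point): lower end (8 mm steel ball end) of the 10 mm round rod, on its axis, 123 mm below rod_grip. With the rod up it is inside the base, 10 mm above the underside; fully lowered it is 46 mm below the underside.
- base_underside (a point): centre of the flat underside of the depth gauge's steel base (30 mm along x, 150 mm along y, 14 mm thick), on the rod's axis; axes as rod_grip. On the base stands a grey head 30 x 34 mm reaching 46 mm above the underside; the rod's grip never comes nearer than 14 mm to it. The gauge starts standing on the bench, left or right.
- rod (a joint): how far the rod is slid down from its upper stop, 0 to 0.056 m. The slide is stiff (about 3.5 N friction, a little damping): unlocked, the rod (0.16 kg) stays where it is left and does not fall by its own weight.
- lock_lever (a joint): angle of the cam lock lever: 0 open (pointing along the gauge's +y, raised 42 degrees above level), 0.56 rad fully down (10 degrees above level), locked. It is stiff and stays where it is put: pushing down at its ball takes 4 to 8 N; over the last fifth it clamps the rod. Down means beyond 0.52.
- lever_ball (a point): centre of the polished red 14 mm ball at the end of the lock lever. The lever turns about the gauge's x at a pin 24 mm towards +y from the rod's axis, 36 mm above the underside, 50 mm from the ball. Closing, the ball moves down and outwards: from 70 to 45 mm above the underside, from 61 to 73 mm from the rod's axis. It can be pushed from above.
- well_mouth (a point): centre of the mouth of the round blind well (29 mm wide) in the flat top of the orange printed housing, level with that top, 70 mm above the bench. x along its short side (100 mm), y along its long side (160 mm), z up. Screwed to a 130 x 190 x 8 mm jig plate, immovable. The well's depth differs from print to print, 28 to 42 mm, and must be felt; its floor is flat.
- screwdriver: a screwdriver with a blue handle, 170 mm long, lying between the two task places; bystander, origin at the middle of its length on the underside
- gear: white printed gear, 57 mm across, 22 mm high, lying flat; bystander, origin at its underside
- glue_bottle: small yellow glue bottle with a white label, standing upright, 26 mm across, 75 mm high; bystander, origin at its underside
- spool: lying small filament spool, 160 mm across, 46 mm high, purple filament between black flanges; bystander, origin at its underside
- caliper: steel slide caliper with a black display head, 230 mm long, lying flat; bystander, not the tool for this job, origin at its underside
- insert_tray: blue divided tray, 100 x 140 x 30 mm; bystander, origin at its underside
- wrench: small steel spanner, 130 mm long, lying flat; bystander, origin at its underside
- screw_jar: clear screw jar with black lid, 56 mm across, 65 mm high; bystander, origin at its underside
Things that resemble listed ones, but are neither listed nor needed, are in the scene too. Leave any yellow look-alike of the part that bears rod_grip alone.

How it is judged:
By the outcome, as a careful person would: the job done as asked, in the order asked, and still so for the second after the job is handed in, with the robot touching nothing.
It also fails if it takes over 64 s, if anything falls off the work surface, if the arm or the gripper's body presses on something with over 40 N, if the wrist force passes 120 N, or if a joint passes its speed limit or range.

## Robot

A 6-joint arm with a two-finger parallel gripper is mounted at the origin on the work surface. World frame = base frame: x ahead of the robot, y to its left, z up, the work surface at z = 0. Lengths are in mm, angles in rad, forces in N, time in s.
With the tool pointing down it reaches from about 300 to 775 mm from the base axis. Payload 14.6 kg.
Tool frame: the origin (TCP) lies midway between the tips of the shut fingers; the grasp point (between the pads) lies 19 mm behind it; x points along the fingers, z is the direction in which the jaws open and shut, and the axes are right-handed (so a half turn about x gives the same grasp; the last joint's range is limited). The gripper opens to 94 mm and grips with 3 to 60 N. Pads are 16 mm wide; open, the fingers measure 119 mm over their backs; the gripper's body (75 mm by 177 mm) begins 78 mm behind the grasp point.
Start: joints at [1.06, 0.3, 1.521, -0, 1.321, -0.067], TCP at [236.152, 496.711, 205.446] pointing down, gripper open.
Joint ranges: [-3.03, 3.03], [-0.79, 2.21], [0.23, 2.52], [-1.04, 4.18], [0, 3.07], [-2.55, 2.55]. Speed limits (rad/s): [2.22, 2.22, 2.57, 3.14, 3.14, 3.14].

## Interface

Orientations are given as [roll, pitch, yaw] about the fixed x, y, z axes, in that order (R = Rz(yaw) Ry(pitch) Rx(roll)).
In Python, from cell import * gives the robot as it stands.
- The arm moves only by the tool play_rows, never from a script. Its argument "motion" is one flat list of numbers, 7 for each row, row after row: the turn, a rotation vector about the tool's x, y, z in rad, then the shift along the tool's x, y, z in m, then the closure, from -1 (fully open) to 1 (shut), so that 0 is half open. In form: [rx, ry, rz, x, y, z, fingers, rx, ry, rz, x, y, z, fingers, ...]. A call has 1 to 20 rows; each row shifts and turns the pose as measured when the row begins, along the tool's axes as they then stand; what a row does not reach is not made up. A row lasts 1/10 s, in which the tool goes at most 50 mm and 8.59 degrees, less where a joint would pass 70% of its speed; a pose out of reach is approached as far as the arm can. A call with a gripper value outside its range is refused whole. The fingers move at their own pace and stop on an object; "newtons" is the grip in N (left out, the last holds). Time passes only in rows, so rows that do not move let the fingers close. It gives the time, the measured TCP pose, the force and the opening at its end, in the units of the state.
- read_state(): the state, without advancing time (a new reading comes with each control period).
- camera(name): name is "scene" or "side" or "wrist"; returns (picture, depth): 384x512x3 uint8, blue, green, red; 384x512 float32, mm along the optical axis (not along the pixel's ray), 0 where there is no reading.
- camera_params(name): a dict with "fx", "fy", "cx", "cy" (pixels), "T" (4x4, takes a point from camera to world coordinates). Camera axes: x right, y down, z forward; pixel columns grow to the right and rows downward; lengths in mm; the calibration is good to about 2 mm. The wrist camera is an equidistant fisheye: a pixel r from the principal point sees the ray r / f radians off the axis. A picture is of the moment at which its call begins: read the wrist's pose just before it. camera_params takes no time and is no camera call; for the wrist camera it gives the pose at the moment of the call.
- sign_off(): hands the job in, once; it reports no verdict.
Trained networks look in the newest picture that a camera, given by its name, has taken for a name from the list of things; names that differ only in an ending like _2 or _b are one class to them, and where a whole thing is asked for, a point or a joint stands for the part that bears it (a point fixed in the world has none). Each returns a list of dicts, best first, with "conf" (0 to 1); they miss things now and then, are a little off and sometimes report something else, mostly with a low value. They report only what shows in the picture. A call takes as long as a camera call. They do not tell look-alikes from the thing itself.
- masks_of(camera, name): "region" (384x512 bool, what is visible of it).
- place_of(camera, name): "at" ([x, y, z] in mm, in the coordinates of the camera as it stood for that picture, good to about 4 mm: a listed point, or the origin of a listed thing).
The state is a dict: "clock": time; "joints": joint angles; "qd": joint speeds; "effort": joint torques, N m; "eef_pos": TCP position; "eef_rot": TCP orientation; "wrist_force": force on the tool from outside, world axes, zero at the start; "moment": the same for the moment, N m; "finger_gap": finger opening in mm.
Only numpy, scipy, OpenCV 4.12 (cv2) and the standard library are available. Lean on these libraries where they do the work, as an engineer would, in place of code of your own. Each camera call takes 0.05 s, during which the arm holds its last target.

## Working session

There is one attempt and no reset: what is moved stays moved. The work goes in short steps, Python scripts to look and compute and a tool call to move; the robot and the scene stay as the last step left them, time stands still between calls to the robot, and variables do not carry over. Pictures are saved under pics/ and viewed, and the job is handed in when it is done.

Besides the shell and the picture viewer there is one more tool, called after "Emit:" as a command line: name --argument value ..., lists and objects as JSON in quotes. play_rows: Moves the arm, as the interface text tells. Its arguments: {"type":"object","properties":{"motion":{"type":"array","items":{"type":"number"}},"newtons":{"type":"number"}},"required":["motion"]}

```bash
mkdir -p pics; ls
python3 - <<'E'
from cell import *
import cv2,json
print(read_state())
for n in ["scene","side"]:
    p,d=camera(n); cv2.imwrite(f"pics/{n}0.png",p); print(n,camera_params(n))
    for t in ["rod_grip","base_underside","lever_ball","well_mouth"]:
        print(t,[(round(r["conf"],2),[round(float(v)) for v in r["at"]]) for r in place_of(n,t)])
E
```

```text
pics
{'clock': 0.0, 'joints': array([ 1.06037454e+00,  3.00470091e-01,  1.52159726e+00, -2.12115547e-05,
        1.32073391e+00, -6.65917411e-02]), 'qd': array([ 4.60327855e-04,  1.37842806e-03, -2.11423708e-04,  1.35265512e-03,
        7.68651577e-06,  2.11565361e-04]), 'effort': array([-2.88291718e-03, -5.31793964e+01, -3.52755189e+01,  7.08155846e-02,
        2.42373697e-02, -9.37335653e-05]), 'eef_pos': array([236.03759848, 496.46640658, 204.88005346]), 'eef_rot': array([ 3.09199851,  1.56958754, -2.06421525]), 'wrist_force': array([-0.17074495,  0.79305795, -0.54285022]), 'moment': array([-0.01451936,  0.0710379 , -0.0049325 ]), 'finger_gap': 94.43261336960542}
scene {'fx': 430.77189538728146, 'fy': 430.77189538728146, 'cx': 261.0614424066585, 'cy': 188.15641535735745, 'T': array([[ 6.16885283e-02,  8.62131850e-01, -5.02914703e-01,
         1.15056761e+03],
       [ 9.98088522e-01, -5.51620641e-02,  2.78648439e-02,
        -3.68842912e+01],
       [-3.71864363e-03, -5.03672333e-01, -8.63886771e-01,
         1.13968381e+03],
       [ 0.00000000e+00,  0.00000000e+00,  0.00000000e+
[... 533 characters left out ...]
y': 195.4711215927152, 'T': array([[ 8.68362622e-01, -3.01628876e-01,  3.93657691e-01,
        -1.09644170e+02],
       [-4.95919311e-01, -5.22974323e-01,  6.93225717e-01,
        -1.11366014e+03],
       [-3.22402966e-03, -7.97193752e-01, -6.03714938e-01,
         1.07426266e+03],
       [ 0.00000000e+00,  0.00000000e+00,  0.00000000e+00,
         1.00000000e+00]])}
rod_grip [(0.57, [-56, 277, 1196]), (0.52, [154, 89, 1458]), (0.5, [44, 156, 1348])]
base_underside [(0.81, [43, 259, 1431]), (0.79, [158, 189, 1531]), (0.72, [-65, 381, 1276]), (0.6, [73, -114, 1930])]
lever_ball [(0.61, [107, 108, 1525]), (0.59, [-85, 289, 1282]), (0.48, [101, 197, 1410])]
well_mouth [(0.85, [-90, -98, 1797])]
```

View pics/scene0.png

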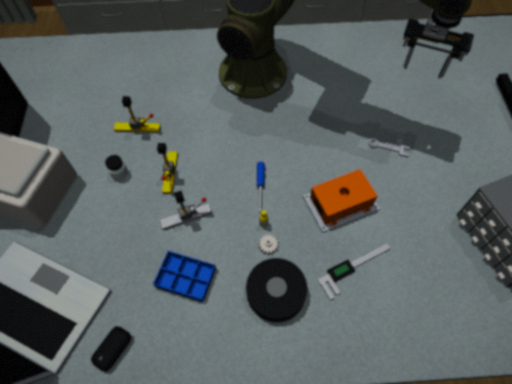

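View pics/side0.png

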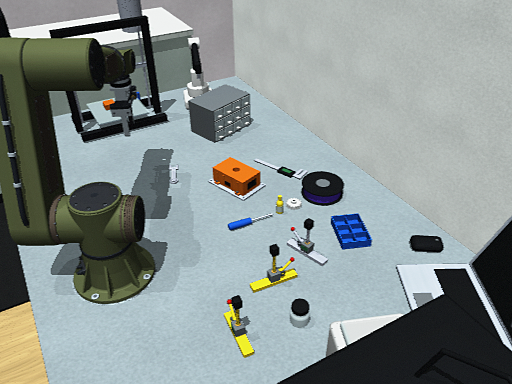

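```bash
cat > h.py <<'E'
from cell import *
import cv2, numpy as np
def W(n,pc,T=None):
    T=camera_params(n)["T"] if T is None else T
    pc=np.asarray(pc,float).reshape(-1,3); return pc@T[:3,:3].T+T[:3,3]
def back(n,d,mask=None):
    P=camera_params(n); v,u=np.nonzero((d>0) if mask is None else (mask&(d>0))); z=d[v,u]
    return np.stack([(u-P["cx"])/P["fx"]*z,(v-P["cy"])/P["fy"]*z,z],1)@P["T"][:3,:3].T+P["T"][:3,3],u,v
def pix(n,w):
    P=camera_params(n); c=(np.asarray(w)-P["T"][:3,3])@P["T"][:3,:3]
    return c[0]/c[2]*P["fx"]+P["cx"],c[1]/c[2]*P["fy"]+P["cy"]
E
python3 - <<'E'
from h import *
for n in ["scene","side"]:
    p,d=camera(n)
    for t in ["rod_grip","base_underside","lever_ball","well_mouth"]:
        for r in place_of(n,t):
            w=W(n,r["at"])[0]; print(n,t,round(r["conf"],2),w.round(),np.round(pix(n,w)))
E
```

```text
scene rod_grip 0.75 [ 402. -438.    2.] [120. 172.]
scene rod_grip 0.6 [ 412. -283.  134.] [161. 147.]
scene rod_grip 0.49 [ 232. -399.  133.] [126. 102.]
scene rod_grip 0.44 [ 573. -227.  122.] [179. 197.]
scene base_underside 0.65 [ 397. -438.    3.] [120. 171.]
scene base_underside 0.62 [ 574. -228.   -0.] [186. 218.]
scene base_underside 0.62 [ 413. -279.    0.] [171. 173.]
scene lever_ball 0.61 [ 478. -289.   68.] [162. 179.]
scene lever_ball 0.57 [ 552. -168.   74.] [203. 198.]
scene lever_ball 0.36 [ 235. -338.   70.] [151. 115.]
scene well_mouth 0.98 [553. 234.  72.] [344. 191.]
side rod_grip 0.62 [ 573. -228.  124.] [309. 224.]
side rod_grip 0.47 [ 412. -284.  135.] [275. 250.]
side rod_grip 0.44 [ 233. -399.  134.] [238. 301.]
side rod_grip 0.19 [672.   7.  -0.] [293. 205.]
side base_underside 0.89 [ 570. -232.   -1.] [307. 254.]
side base_underside 0.73 [ 411. -280.   -1.] [273. 281.]
side base_underside 0.66 [ 223. -396.    1.] [236. 334.]
side lever_ball 0.53 [ 232. -334.   74.] [227. 300.]
side lever_ball 0.44 [ 550. -170.   68.] [292. 229.]
side lever_ball 0.42 [ 473. -288.   69.] [292. 260.]
side well_mouth 0.91 [550. 229.  66.] [236. 170.]
side well_mouth 0.18 [ 570. -230.    1.] [307. 253.]
```

Run:
```python
from h import *
p,d=camera("scene")
w,u,v=back("scene",d)
# base points: z 8..20 near gauge
s=(np.hypot(w[:,0]-572,w[:,1]+229)<90)&(w[:,2]>8)&(w[:,2]<22)
q=w[s][:,:2].astype(np.float32);print(len(q),cv2.minAreaRect(q))
s2=(np.hypot(w[:,0]-572,w[:,1]+229)<70)&(w[:,2]>95); print("grip",w[s2].mean(0),w[s2].min(0),w[s2].max(0))
s=(np.hypot(w[:,0]-550,w[:,1]-231)<120)&(abs(w[:,2]-70)<6)
q=w[s][:,:2].astype(np.float32);print(len(q),cv2.minAreaRect(q),w[s][:,2].mean())
m=masks_of("scene","well_mouth"); print([ (r["conf"],r["region"].sum()) for r in m][:3])
c=p[150:260,130:240]; c2=p[150:260,290:400]
cv2.imwrite("pics/crop1.png",cv2.resize(np.hstack([c,c2]),(800,400),interpolation=cv2.INTER_CUBIC))
# side
p,d=camera("side")
w,u,v=back("side",d)
s=(np.hypot(w[:,0]-572,w[:,1]+229)<90)&(w[:,2]>8)&(w[:,2]<22)
q=w[s][:,:2].astype(np.float32);print(len(q),cv2.minAreaRect(q))
s2=(np.hypot(w[:,0]-572,w[:,1]+229)<70)&(w[:,2]>95); print("grip",w[s2].mean(0),w[s2].min(0),w[s2].max(0))
s=(np.hypot(w[:,0]-550,w[:,1]-231)<120)&(abs(w[:,2]-70)<6)
q=w[s][:,:2].astype(np.float32);print(len(q),cv2.minAreaRect(q),w[s][:,2].mean())
c=p[190:290,230:330]; c2=p[140:240,190:290]
cv2.imwrite("pics/crop2.png",cv2.resize(np.hstack([c,c2]),(800,400),interpolation=cv2.INTER_CUBIC))
```

```text
400 ((570.6883544921875, -224.892578125), (134.39027404785156, 121.4688720703125), 71.29473114013672)
grip [ 578.38216676 -224.30728518  132.56467682] [ 561.65220005 -237.75816052   95.43294251] [ 588.26179083 -211.90297645  144.42438662]
1696 ((554.4772338867188, 235.01812744140625), (103.01726531982422, 162.61732482910156), 20.011987686157227) 70.5649574083024
[(0.56, np.int64(2948))]
264 ((565.3031005859375, -238.31710815429688), (132.59872436523438, 130.7216033935547), 56.7154541015625)
grip [ 568.10985238 -232.73048968  128.42384867] [ 556.54093418 -242.73852909   96.68012588] [ 584.83282969 -216.99591102  142.38631664]
626 ((552.4382934570312, 229.84898376464844), (107.99919128417969, 168.87428283691406), 20.093042373657227) 69.36290535711296
```

Run:
```python
from scipy.spatial.transform import Rotation as R
s=[3.09199851,  1.56958754, -2.06421525]
print(R.from_euler('xyz',s).as_matrix().round(3))
```

```text
[[-0.001 -0.903  0.429]
 [-0.001  0.429  0.903]
 [-1.     0.    -0.001]]
```

View pics/crop1.png

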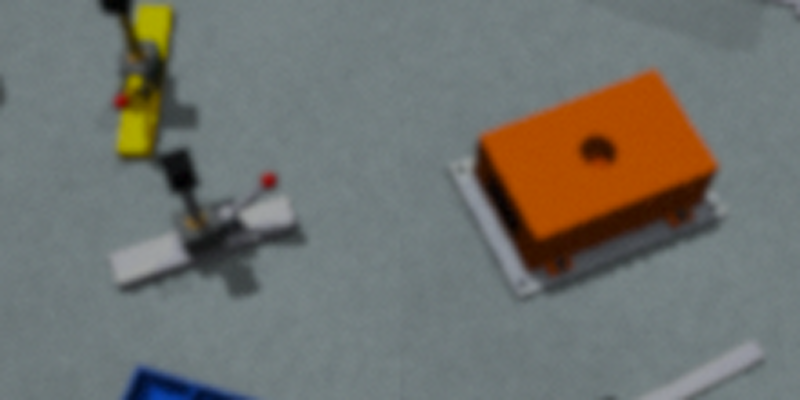

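View pics/crop2.png

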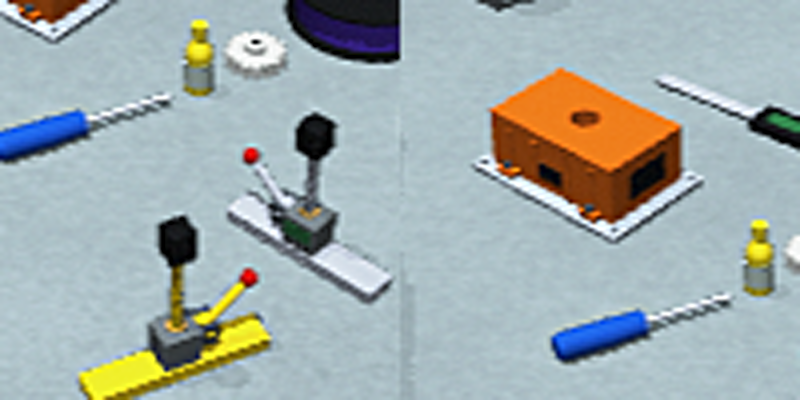

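Emit:
play_rows --motion '[0.13,0,0,-0.01,0,0,-1,0.13,0,0,-0.01,0,0,-1,0.13,0,0,-0.01,0,0,-1,0.13,0,0,-0.01,0,0,-1,0.13,0,0,-0.01,0,0,-1,0.13,0,0,-0.01,-0.02,0,-1,0,0,0,0,-0.044,0.004,-1,0,0,0,0,-0.044,0.004,-1,0,0,0,0,-0.044,0.004,-1,0,0,0,0,-0.044,0.004,-1,0,0,0,0,-0.044,0.004,-1,0,0,0,0,-0.044,0.004,-1,0,0,0,0,-0.044,0.004,-1,0,0,0,0,-0.044,0.004,-1,0,0,0,0,-0.044,0.004,-1,0,0,0,0,-0.044,0.004,-1,0,0,0,0,-0.044,0.004,-1,0,0,0,0,-0.044,0.004,-1,0,0,0,0,-0.044,0.004,-1,0,0,0,0,-0.044,0.004,-1]'

```text
clock: 3.15
eef_pos: [494.7, -109.9, 269.7]
eef_rot: [-0.308, 1.565, 0.013]
wrist_force: [0.6, 1.1, 0.9]
finger_gap: 93.8
```

```bash
cat >> h.py <<'E'
from scipy.spatial.transform import Rotation as Ro
def togo(target,yaw=None):
    s=read_state(); M=Ro.from_euler('xyz',s["eef_rot"]).as_matrix()
    print("clock",s["clock"],"tcp",s["eef_pos"].round(1),"F",s["wrist_force"].round(2),"gap",round(s["finger_gap"],1))
    print("shift tool mm",(M.T@(np.asarray(target)-s["eef_pos"])).round(1))
    if yaw is not None:
        y=np.deg2rad(yaw); D=np.array([[0,-np.sin(y),np.cos(y)],[0,np.cos(y),np.sin(y)],[-1,0,0]])
        print("turn",Ro.from_matrix(M.T@D).as_rotvec().round(4))
E
python3 - <<'E'
from h import *
togo([573,-228,270],20)
P=camera_params("wrist");print(P)
p,d=camera("wrist"); cv2.imwrite("pics/w1.png",p)
for t in ["rod_grip","base_underside","lever_ball"]:
    for r in place_of("wrist",t): print(t,round(r["conf"],2),W("wrist",r["at"],P["T"])[0].round(1))
E
```

```text
clock 3.15 tcp [ 494.7 -109.9  269.7] F [0.55 1.11 0.86] gap 93.8
shift tool mm [   0.2 -136.7   37.1]
turn [-0.0289  0.0057  0.0019]
{'fx': 297.3186396354542, 'fy': 297.3186396354542, 'cx': 253.89418833386662, 'cy': 193.89240124543468, 'T': array([[ 9.49527065e-01,  2.99190031e-01,  9.42532660e-02,
         4.67402146e+02],
       [ 3.13623007e-01, -9.11450036e-01, -2.66269491e-01,
        -3.17091474e+01],
       [ 6.24196528e-03,  2.82390081e-01, -9.59279354e-01,
         4.48989318e+02],
       [ 0.00000000e+00,  0.00000000e+00,  0.00000000e+00,
         1.00000000e+00]])}
rod_grip 0.75 [ 572.8 -224.6  124.1]
base_underside 0.97 [ 5.718e+02 -2.264e+02  4.000e-01]
base_underside 0.94 [ 230.3 -395.7   -1.8]
base_underside 0.72 [ 4.080e+02 -2.791e+02  2.000e-01]
lever_ball 0.78 [ 547.3 -164.8   69.9]
lever_ball 0.67 [ 476.6 -284.    66.7]
lever_ball 0.49 [ 238.  -330.7   69.7]
lever_ball 0.41 [745.4 237.3  -2. ]
```

View pics/w1.png

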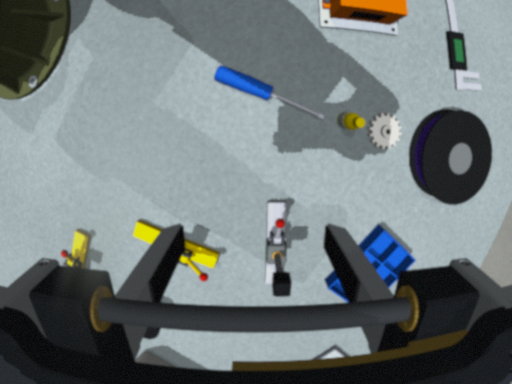

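```bash
cat >> h.py <<'E'
def backw(d,P):
    v,u=np.nonzero(d>0); z=d[v,u]; x=(u-P["cx"])/P["fx"]; y=(v-P["cy"])/P["fy"]; r=np.hypot(x,y)+1e-9
    t=np.tan(r)/r; ok=r<1.3
    c=np.stack([x*t*z,y*t*z,z],1)
    return (c@P["T"][:3,:3].T+P["T"][:3,3])[ok],u[ok],v[ok]
E
python3 - <<'E'
from h import *
P=camera_params("wrist")
p,d=camera("wrist")
w,u,v=backw(d,P)
s=(u>240)&(u<310)&(v>190)&(v<300)
for lo,hi in [(9,19)]:
    k=s&(w[:,2]>lo)&(w[:,2]<hi)&(np.hypot(w[:,0]-572,w[:,1]+227)<95)
    q=w[k][:,:2].astype(np.float32); r=cv2.minAreaRect(q); print(k.sum(),r,np.median(w[k][:,2]))
    c,sn=np.cos(np.deg2rad(20)),np.sin(np.deg2rad(20)); rel=q-np.array([572,-227]); gx=rel@[c,sn]; gy=rel@[-sn,c]
    for a in range(-80,85,10):
        m=(gy>=a)&(gy<a+10)
        if m.sum()>3: print(a,gx[m].min().round(1),gx[m].max().round(1),((gx[m].min()+gx[m].max())/2).round(1),m.sum())
k=s&(w[:,2]>100); print("grip",np.median(w[k],0),w[k].max(0),w[k].min(0),k.sum())
E
```

```text
685 ((569.7871704101562, -224.32211303710938), (30.33293914794922, 149.751708984375), 17.71934700012207) 13.83924879320341
-80 -17.0 -6.7 -11.9 7
-70 -18.7 -6.6 -12.7 34
-60 -18.6 -6.5 -12.6 40
-50 -16.8 12.2 -2.3 49
-40 -16.6 12.2 -2.2 41
10 -15.9 -12.6 -14.2 8
20 -15.6 15.0 -0.3 36
30 -14.0 14.9 0.5 67
40 -13.8 14.9 0.5 60
50 -13.7 14.8 0.5 112
60 -13.4 16.4 1.5 119
70 -13.3 16.4 1.5 109
grip [ 568.38548926 -218.13922495  138.39830633] [ 582.13345787 -211.12074731  141.84924686] [ 556.58769429 -237.86735584  100.57566226] 447
```

Run:
```python
from h import *
togo([570,-224.5,270],17.7)
```

```text
clock 3.4 tcp [ 494.2 -107.6  269.5] F [-0.59  0.97 -0.73] gap 94.1
shift tool mm [  -0.2 -134.8   35.2]
turn [0.0112 0.0051 0.0012]
```

Emit:
play_rows --motion '[0.011,0.005,0.001,0,-0.04,0.01,-1,0,0,0,0,-0.04,0.01,-1,0,0,0,0,-0.035,0.009,-1,0,0,0,0,-0.02,0.006,-1,0,0,0,0.03,0,0,-1,0,0,0,0.03,0,0,-1,0,0,0,0,0,0,-1]'

```text
clock: 4.1
eef_pos: [572.7, -219.6, 211.6]
eef_rot: [-0.58, 1.565, -0.258]
wrist_force: [-0.7, 0.1, -0.7]
finger_gap: 94.1
```

Run:
```python
from h import *
P=camera_params("wrist")
p,d=camera("wrist"); cv2.imwrite("pics/w2.png",p)
w,u,v=backw(d,P)
k=(w[:,2]>9)&(w[:,2]<19)&(np.hypot(w[:,0]-572,w[:,1]+227)<80)
q=w[k][:,:2].astype(np.float32); print(k.sum(),cv2.minAreaRect(q))
k=(w[:,2]>100)&(np.hypot(w[:,0]-570,w[:,1]+225)<25); print("grip",w[k].max(0),w[k].min(0))
t=k&(w[:,2]>w[k][:,2].max()-4);print(cv2.minAreaRect(w[t][:,:2].astype(np.float32)))
for r in place_of("wrist","rod_grip"): print(round(r["conf"],2),W("wrist",r["at"],P["T"])[0].round(1))
togo([570,-224.5,107],17.7)
```

```text
860 ((570.385009765625, -225.44696044921875), (29.485939025878906, 149.36766052246094), 17.530590057373047)
grip [ 583.88023551 -200.04322181  339.08959649] [ 556.23358939 -238.81338031  114.82907105]
((565.4693603515625, -201.6278076171875), (11.564510345458984, 2.4260263442993164), 16.867755889892578)
0.81 [ 571.2 -223.6  127.2]
0.71 [ 414.9 -279.3  132.2]
clock 4.2 tcp [ 574.  -220.2  215.9] F [ 0.2 -0.7  1.6] gap 94.1
shift tool mm [108.8  -2.1  -6.1]
turn [0.0124 0.0089 0.0069]
```

View pics/w2.png

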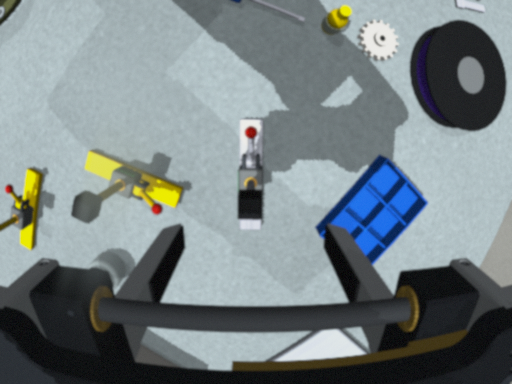

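Emit:
play_rows --motion '[0.012,0.009,0.007,0.03,-0.002,-0.006,-1,0,0,0,0.03,0,0,-1,0,0,0,0.03,0,0,-1,0,0,0,0.01,0,0,-1,0,0,0,0,0,0,-1,0,0,0,0,0,0,-1]'

```text
clock: 4.8
eef_pos: [574.7, -222.9, 127.6]
eef_rot: [-0.736, 1.552, -0.423]
wrist_force: [-0.4, 0.1, -0.8]
finger_gap: 94.0
```

Run:
```python
from h import *
togo([570.3,-225.2,108],17.6)
p,d=camera("wrist"); cv2.imwrite("pics/w3.png",p)
```

```text
clock 4.8 tcp [ 574.7 -222.9  127.6] F [-0.43  0.08 -0.75] gap 94.0
shift tool mm [19.6 -0.5 -5.1]
turn [0.0062 0.0136 0.0123]
```

View pics/w3.png

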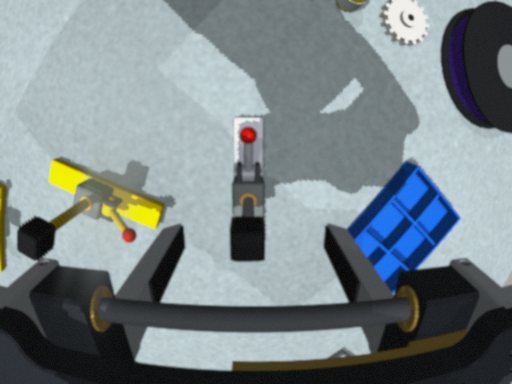

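Emit:
play_rows --motion '[0.006,0.014,0.012,0.01,-0.001,-0.005,-1,0,0,0,0.01,0,0,-1,0,0,0,0,0,0,-1]'

```text
clock: 5.15
eef_pos: [571.2, -226.3, 109.2]
eef_rot: [-0.911, 1.568, -0.605]
wrist_force: [-0.0, 0.0, 0.2]
finger_gap: 93.9
```

Run:
```python
from h import *
togo([570.3,-225.2,108],17.6)
```

```text
clock 5.15 tcp [ 571.2 -226.3  109.2] F [-0.03  0.01  0.2 ] gap 93.9
shift tool mm [ 1.2  1.3 -0.5]
turn [-0.0004  0.0019  0.0024]
```

Emit:
play_rows --motion '[0,0.002,0.002,0.001,0.001,-0.0005,1,0,0,0,0,0,0,1,0,0,0,0,0,0,1,0,0,0,0,0,0,1,0,0,0,0,0,0,1,0,0,0,0,0,0,1,0,0,0,0,0,0,1,0,0,0,0,0,0,1]' --newtons 40

```text
clock: 5.95
eef_pos: [570.6, -225.5, 108.7]
eef_rot: [-1.252, 1.57, -0.946]
wrist_force: [-0.4, 0.7, -0.5]
finger_gap: 33.2
```

Run:
```python
from h import *
togo([570.3,-225.2,108],17.6)
p,d=camera("wrist"); cv2.imwrite("pics/w4.png",p)
```

```text
clock 5.95 tcp [ 570.6 -225.5  108.7] F [-0.4   0.69 -0.54] gap 33.2
shift tool mm [ 0.7  0.4 -0.2]
turn [-0.0004  0.0002  0.0007]
```

View pics/w4.png

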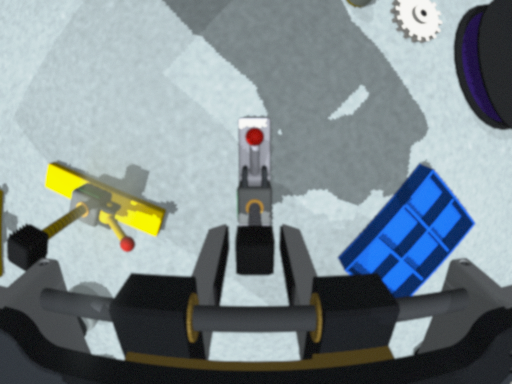

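Centred between the closing fingers (grip at ~(255,250)). Finish closing, then lift.

Emit:
play_rows --motion '[0,0,0,0,0,0,1,0,0,0,0,0,0,1,0,0,0,0,0,0,1,0,0,0,0,0,0,1]'

```text
clock: 6.4
eef_pos: [570.8, -225.5, 108.7]
eef_rot: [-0.948, 1.57, -0.642]
wrist_force: [0.8, 0.0, -0.5]
finger_gap: 21.6
```

Emit:
play_rows --motion '[0,0,0,-0.008,0,0,1,0,0,0,-0.008,0,0,1,0,0,0,-0.01,0,0,1,0,0,0,-0.01,0,0,1,0,0,0,-0.01,0,0,1,0,0,0,0,0,0,1]'

```text
clock: 7.0
eef_pos: [569.4, -225.0, 156.6]
eef_rot: [2.496, 1.567, 2.803]
wrist_force: [0.1, 0.3, -8.3]
finger_gap: 21.7
```

Run:
```python
from h import *
togo([552,232,108],20)
P=camera_params("wrist"); p,d=camera("wrist"); cv2.imwrite("pics/w5.png",p)
p,d=camera("side"); cv2.imwrite("pics/s5.png",cv2.resize(p[130:330,180:380],(600,600)))
```

```text
clock 7.0 tcp [ 569.4 -225.   156.6] F [ 0.13  0.29 -8.32] gap 21.7
shift tool mm [ 49.3 440.8 121.6]
turn [-0.0423 -0.0033 -0.0026]
```

View pics/w5.png

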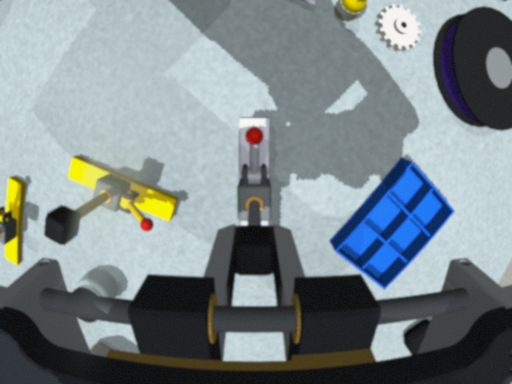

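View pics/s5.png

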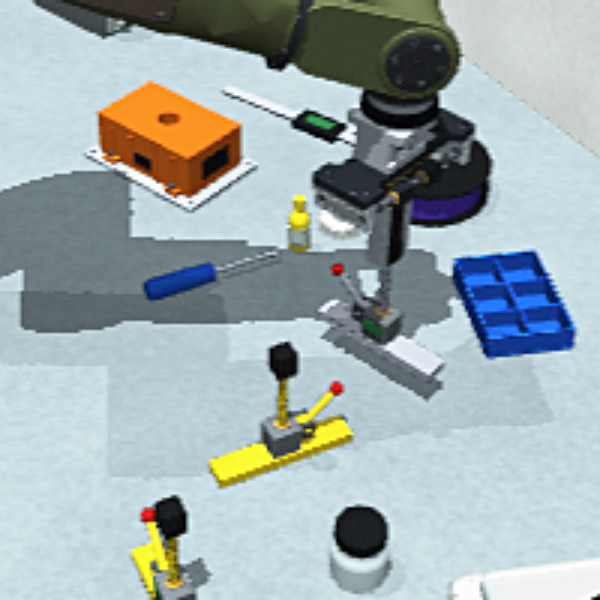

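```bash
cat >> h.py <<'E'
def basefit(c,zlo,zhi,rad=85):
    """top surface of the base"""
    P=camera_params("wrist"); p,d=camera("wrist"); w,u,v=backw(d,P)
    k=(w[:,2]>zlo)&(w[:,2]<zhi)&(np.hypot(w[:,0]-c[0],w[:,1]-c[1])<rad)&(v<240)
    q=w[k]; A=np.c_[q[:,:2]-c[:2],np.ones(len(q))]
    s=np.linalg.lstsq(A,q[:,2],rcond=None)[0]
    res=q[:,2]-A@s; kk=abs(res)<3; s=np.linalg.lstsq(A[kk],q[kk,2],rcond=None)[0]
    print("n",len(q),"plane dz/dx,dz/dy,z@c",s.round(4),"std",(q[kk,2]-A[kk]@s).std().round(2)); print(cv2.minAreaRect(q[kk][:,:2].astype(np.float32)))
    return p,w,u,v
E
python3 - <<'E'
from h import *
basefit(np.array([569.5,-225]),40,66)
E
```

```text
n 1158 plane dz/dx,dz/dy,z@c [-7.00000e-03  4.60000e-03  5.23151e+01] std 0.82
((561.4138793945312, -204.77841186523438), (30.145668029785156, 108.92228698730469), 17.58091163635254)
```

Emit:
play_rows --motion '[0,0,0,-0.03,0,0,1,0,0,0,-0.03,0,0,1,0,0,0,-0.03,0,0,1,0,0,0,-0.01,0.02,0.005,1,0,0,0,0,0.04,0.01,1,0,0,0,0,0.04,0.01,1,0,0,0,0,0.04,0.011,1,0,0,0,0,0.04,0.011,1,0,0,0,0,0.04,0.011,1,0,0,0,0,0.04,0.011,1,0,0,0,0,0.03,0.01,1,0,0,0,0,0.01,0.005,1,0,0,0,0,0,0,1]'

```text
clock: 8.45
eef_pos: [553.3, 101.9, 249.8]
eef_rot: [2.518, 1.548, 2.824]
wrist_force: [-1.4, 1.1, -7.8]
finger_gap: 21.8
```

Run:
```python
from h import *
togo([552,232,256],20)
c=read_state()["eef_pos"]
p,w,u,v=basefit(c,130,168); cv2.imwrite("pics/w6.png",p)
```

```text
clock 8.45 tcp [553.3 101.9 249.8] F [-1.38  1.08 -7.78] gap 21.8
shift tool mm [ -5.2 124.6  37.8]
turn [-0.0432 -0.0185 -0.0139]
n 1132 plane dz/dx,dz/dy,z@c [-1.62000e-02 -0.00000e+00  1.47236e+02] std 0.76
((544.1714477539062, 122.11422729492188), (30.089750289916992, 105.38339233398438), 17.46378517150879)
```

View pics/w6.png

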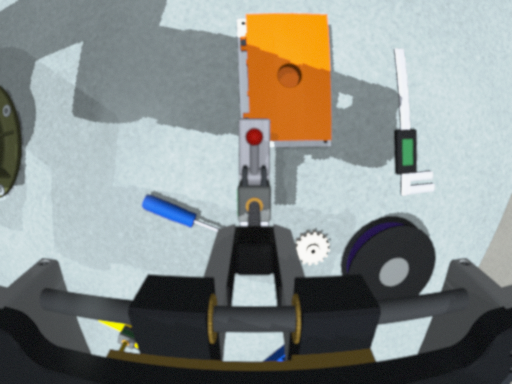

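```bash
cat >> h.py <<'E'
def well(save=None,zt=70.):
    P=camera_params("wrist"); p,d=camera("wrist"); w,u,v=backw(d,P)
    k=(abs(w[:,2]-zt)<5)&(np.hypot(w[:,0]-552,w[:,1]-232)<110)
    col=p[v,u].astype(int); org=(col[:,2]>col[:,0]+60)
    q=w[k&org]; print("top z",np.median(q[:,2]),"rect",cv2.minAreaRect(q[:,:2].astype(np.float32)),len(q))
    # hole by depth lower than top, inside rect: cast rays to z=zt
    U,V=np.meshgrid(np.arange(512),np.arange(384)); x=(U-P["cx"])/P["fx"]; y=(V-P["cy"])/P["fy"]; r=np.hypot(x,y)+1e-9
    t=np.tan(np.minimum(r,1.4))/r; D=np.stack([x*t,y*t,np.ones_like(x)],-1)@P["T"][:3,:3].T; o=P["T"][:3,3]
    s=(zt-o[2])/D[...,2]; X=o[0]+s*D[...,0]; Y=o[1]+s*D[...,1]
    hsv=cv2.cvtColor(p,cv2.COLOR_BGR2HSV)
    # depth along optical axis vs expected plane depth
    hole=(np.hypot(X-552,Y-232)<28)&((d-s)>2.5)&(d>0)
    n,lab,st,ce=cv2.connectedComponentsWithStats(hole.astype(np.uint8))
    for i in range(1,n):
        if st[i,4]>40:
            m=lab==i; print("hole",st[i],ce[i].round(1),cv2.minEnclosingCircle(np.stack([X[m],Y[m]],1).astype(np.float32)),X[m].mean().round(1),Y[m].mean().round(1))
    if save: cv2.imwrite(save,p)
    return p,d,hole
E
python3 - <<'E'
from h import *
p,d,h=well()
for r in place_of("wrist","well_mouth"): print(round(r["conf"],2),W("wrist",r["at"])[0].round(1))
p[h]=[255,0,0]; cv2.imwrite("pics/w7.png",cv2.resize(p[0:160,220:350],None,fx=4,fy=4))
E
```

```text
top z 70.19426627929181 rect ((551.806396484375, 235.56954956054688), (100.16525268554688, 160.41989135742188), 19.724767684936523) 9576
hole [278  63  23  24 428] [289.3  74.4] ((551.9366455078125, 234.95762634277344), 14.512102127075195) 551.6 234.9
0.97 [550.7 235.   70.7]
```

View pics/w7.png

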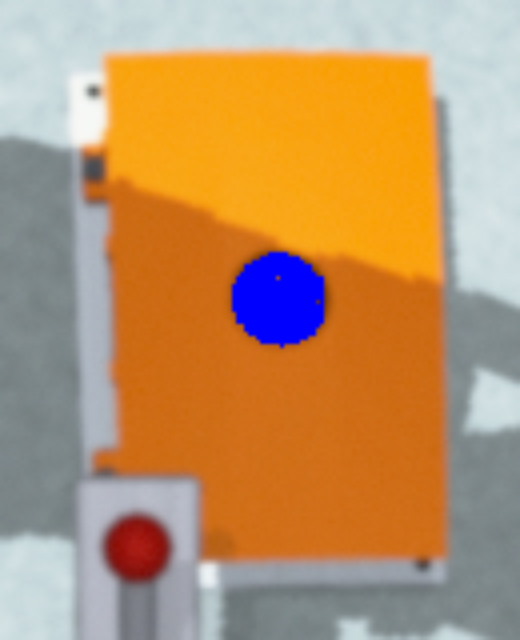

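Run:
```python
from h import *
togo([551.9,235,235],19.7)
```

```text
clock 8.6 tcp [553.6  99.5 250.1] F [-0.07 -0.07 -8.48] gap 21.6
shift tool mm [ 16.1 129.6  39.1]
turn [-0.0407 -0.0183 -0.0133]
```

Emit:
play_rows --motion '[-0.02,-0.018,-0.013,0,0.03,0.008,1,-0.02,0,0,0,0.035,0.01,1,0,0,0,0.005,0.035,0.01,1,0,0,0,0.005,0.02,0.006,1,0,0,0,0.002,0.008,0.004,1,0,0,0,0,0,0,1,0,0,0,0,0,0,1]'

```text
clock: 9.3
eef_pos: [550.7, 227.8, 237.2]
eef_rot: [-1.936, 1.568, -1.603]
wrist_force: [-0.1, -0.6, -9.0]
finger_gap: 22.0
```

Run:
```python
from h import *
togo([551.9,235,210],19.7)
```

```text
clock 9.3 tcp [550.7 227.8 237.2] F [-0.05 -0.57 -8.95] gap 22.0
shift tool mm [27.2  6.4  3.5]
turn [-0.0116 -0.0011  0.0028]
```

Emit:
play_rows --motion '[-0.012,-0.001,0.003,0.008,0.006,0.003,1,0,0,0,0.008,0.001,0.001,1,0,0,0,0.008,0,0,1,0,0,0,0,0,0,1,0,0,0,0,0,0,1,0,0,0,0,0,0,1]'

```text
clock: 9.9
eef_pos: [553.1, 232.7, 211.0]
eef_rot: [-2.918, 1.57, -2.577]
wrist_force: [0.4, -0.3, -8.4]
finger_gap: 21.8
```

Run:
```python
from h import *
togo([551.9,235,190],19.7)
basefit(read_state()["eef_pos"],90,120)
```

```text
clock 9.9 tcp [553.1 232.7 211. ] F [ 0.43 -0.26 -8.37] gap 21.8
shift tool mm [21.   2.6 -0.3]
turn [-0.0026 -0.0006  0.0001]
n 1040 plane dz/dx,dz/dy,z@c [ 1.670000e-02 -3.500000e-02  1.081122e+02] std 0.84
((546.6018676757812, 248.97080993652344), (30.10549545288086, 103.8261947631836), 19.525943756103516)
```

Run:
```python
from h import *
basefit(read_state()["eef_pos"],90,125)
p,w,u,v=basefit(read_state()["eef_pos"],90,125); cv2.imwrite("pics/w8.png",p)
p,d=camera("side"); cv2.imwrite("pics/s8.png",cv2.resize(p[60:210,160:310],(600,600),interpolation=cv2.INTER_CUBIC))
```

```text
n 1069 plane dz/dx,dz/dy,z@c [ 1.120000e-02 -4.070000e-02  1.084553e+02] std 0.82
((546.5186767578125, 249.34706115722656), (30.09972381591797, 103.13362884521484), 19.358871459960938)
n 1073 plane dz/dx,dz/dy,z@c [ 1.170000e-02 -3.980000e-02  1.085496e+02] std 0.83
((546.5848999023438, 249.3842010498047), (30.12856674194336, 103.30990600585938), 19.425071716308594)
```

View pics/w8.png

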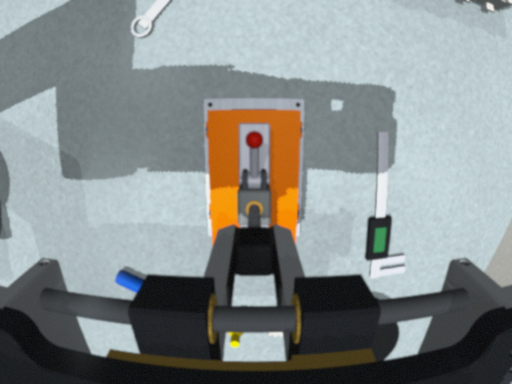

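View pics/s8.png

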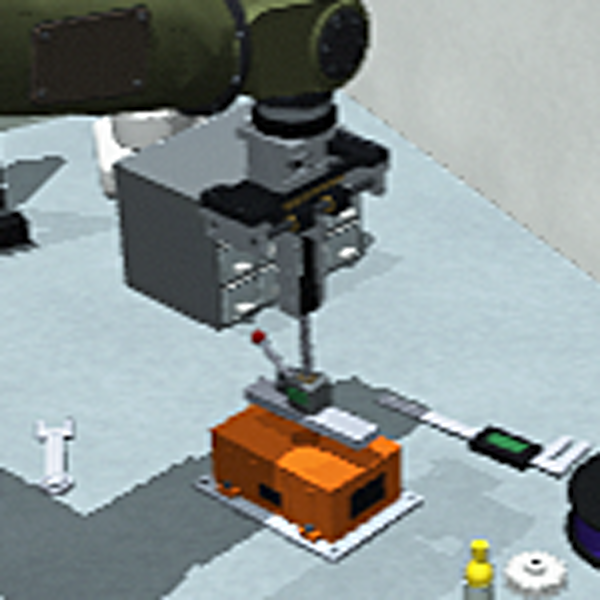

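Emit:
play_rows --motion '[-0.003,0,0.02,0,0.002,0,1,0,0,0.02,0.002,0.002,0,1,0,0,0,0.002,0,0,1,0,0,0,0.002,0,0,1,0,0,0,0,0,0,1,0,0,0,0,0,0,1]'

```text
clock: 10.7
eef_pos: [551.7, 237.1, 205.0]
eef_rot: [1.56, 1.527, 1.905]
wrist_force: [-0.5, -0.2, -7.8]
finger_gap: 21.8
```

Run:
```python
from h import *
togo([551.9,235,190],19.7)
basefit(read_state()["eef_pos"],85,118)
basefit(read_state()["eef_pos"],85,118)
```

```text
clock 10.7 tcp [551.7 237.1 205. ] F [-0.48 -0.21 -7.79] gap 21.8
shift tool mm [14.9 -2.7 -0.5]
turn [ 0.0008  0.0004 -0.0434]
n 1066 plane dz/dx,dz/dy,z@c [3.000000e-03 2.900000e-03 1.023489e+02] std 0.84
((543.6535034179688, 257.88726806640625), (30.160438537597656, 103.39444732666016), 19.671977996826172)
n 1066 plane dz/dx,dz/dy,z@c [-2.200000e-03  1.300000e-03  1.023245e+02] std 0.8
((543.6410522460938, 257.93231201171875), (30.159570693969727, 103.37782287597656), 19.79384422302246)
```

Emit:
play_rows --motion '[0,0,0,0.004,-0.0007,0,1,0,0,0,0.004,-0.0005,0,1,0,0,0,0.003,-0.0003,0,1,0,0,0,0.002,-0.0001,0,1,0,0,0,0.001,0,0,1,0,0,0,0,0,0,1]'

```text
clock: 11.4
eef_pos: [552.0, 236.1, 189.5]
eef_rot: [1.567, 1.528, 1.912]
wrist_force: [-0.6, 0.4, -8.3]
finger_gap: 21.7
```

Run:
```python
from h import *
togo([551.9,235,187],19.7)
basefit(read_state()["eef_pos"],78,108)
```

```text
clock 11.4 tcp [552.  236.1 189.5] F [-0.65  0.38 -8.34] gap 21.7
shift tool mm [ 2.4 -1.2 -0.4]
turn [ 0.001   0.0001 -0.0433]
n 1096 plane dz/dx,dz/dy,z@c [ 5.00000e-04 -6.80000e-03  8.72264e+01] std 0.81
((536.6162719726562, 277.18572998046875), (30.05416488647461, 60.360992431640625), 19.77242660522461)
```

Underside ~73 mm, still hanging. Feel for contact.

Emit:
play_rows --motion '[0,0,0,0.001,-0.001,0,1,0,0,0,0.001,0,0,1]'

```text
clock: 11.65
eef_pos: [552.5, 235.3, 187.8]
eef_rot: [1.551, 1.528, 1.896]
wrist_force: [0.8, 0.5, -9.1]
finger_gap: 21.8
```

Emit:
play_rows --motion '[0,0,0,0.001,0,0,1,0,0,0,0.001,0,0,1]'

```text
clock: 11.85
eef_pos: [552.7, 235.9, 187.0]
eef_rot: [1.508, 1.527, 1.853]
wrist_force: [-3.6, 1.3, 2.7]
finger_gap: 21.4
```

Emit:
play_rows --motion '[0,0,0,0.001,0,0,1,0,0,0,0.001,0,0,1]'

```text
clock: 12.05
eef_pos: [552.7, 236.1, 186.4]
eef_rot: [1.478, 1.527, 1.823]
wrist_force: [-2.8, 0.5, 2.5]
finger_gap: 21.7
```

Emit:
play_rows --motion '[0,0,0,0.003,-0.0001,-0.0004,1,0,0,0,0.003,-0.0001,-0.0004,1,0,0,0,0.003,-0.0001,0,1,0,0,0,0,0,0,1]'

```text
clock: 12.45
eef_pos: [552.3, 235.9, 177.4]
eef_rot: [1.433, 1.527, 1.778]
wrist_force: [-1.7, -0.0, -0.2]
finger_gap: 21.4
```

Run:
```python
from h import *
togo([551.9,235,160],19.7)
p,w,u,v=basefit(read_state()["eef_pos"],76,108); cv2.imwrite("pics/w9.png",p)
```

```text
clock 12.45 tcp [552.3 235.9 177.4] F [-1.74 -0.01 -0.2 ] gap 21.4
shift tool mm [17.3 -1.5 -0.8]
turn [ 0.0013  0.006  -0.0432]
n 1134 plane dz/dx,dz/dy,z@c [ 9.70000e-03 -1.45000e-02  8.53083e+01] std 0.77
((537.6175537109375, 277.1816711425781), (29.306488037109375, 58.91813659667969), 18.733400344848633)
```

View pics/w9.png

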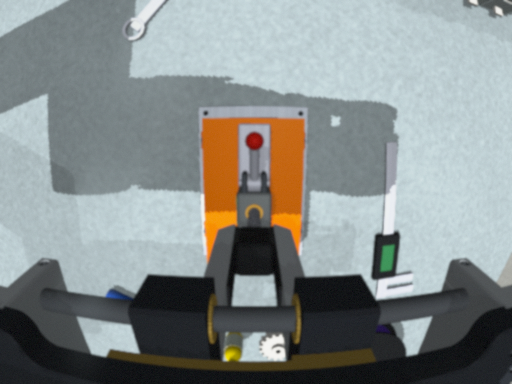

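Emit:
play_rows --motion '[0,0.003,0,0.003,-0.0002,-0.0003,1,0,0,0,0.003,-0.0001,-0.0002,1,0,0,0,0.003,-0.0001,0,1,0,0,0,0.003,-0.0001,0,1,0,0,0,0.003,-0.0001,0,1,0,0,0,0.003,-0.0001,0,1,0,0,0,0.003,-0.0001,0,1]'

```text
clock: 13.2
eef_pos: [552.4, 236.1, 155.3]
eef_rot: [1.467, 1.527, 1.813]
wrist_force: [-0.7, 1.9, 2.9]
finger_gap: 21.9
```

Emit:
play_rows --motion '[0,0,0,0.002,-0.0001,0,1,0,0,0,0.002,-0.0001,0,1,0,0,0,0.001,0,0,1]'

```text
clock: 13.5
eef_pos: [552.4, 236.1, 149.6]
eef_rot: [1.469, 1.527, 1.814]
wrist_force: [-1.5, 1.6, 1.5]
finger_gap: 21.7
```

Emit:
play_rows --motion '[0,0,0,0.0007,0,0,1,0,0,0,0.0007,0,0,1]'

```text
clock: 13.7
eef_pos: [552.4, 236.1, 148.1]
eef_rot: [1.469, 1.527, 1.814]
wrist_force: [-0.6, 0.8, 1.8]
finger_gap: 21.2
```

Emit:
play_rows --motion '[0,0,0,0.0007,0,0,1,0,0,0,0.0007,0,0,1]'

```text
clock: 13.9
eef_pos: [552.5, 236.2, 147.4]
eef_rot: [1.454, 1.527, 1.799]
wrist_force: [-4.3, -0.6, 9.9]
finger_gap: 22.0
```

Emit:
play_rows --motion '[0,0,0,0,0,0,1]'

```text
clock: 14.0
eef_pos: [552.4, 236.0, 147.5]
eef_rot: [1.459, 1.528, 1.804]
wrist_force: [-2.4, 0.1, 0.4]
finger_gap: 21.9
```

Run:
```python
from h import *
for i in range(3):
    s=read_state(); print(s["clock"],s["eef_pos"].round(2),s["wrist_force"].round(1),s["moment"].round(2)); p,w,u,v=basefit(s["eef_pos"],76,100)
```

```text
14.0 [552.43 236.01 147.54] [-2.4  0.1  0.4] [-0.65  0.53 -0.07]
n 1361 plane dz/dx,dz/dy,z@c [1.50000e-03 3.70000e-03 8.41345e+01] std 0.76
((537.7078857421875, 276.89373779296875), (29.80701446533203, 59.822628021240234), 19.109699249267578)
14.05 [552.46 236.05 147.49] [-2.5  0.5  3.7] [-0.51  0.7  -0.09]
n 1356 plane dz/dx,dz/dy,z@c [4.00000e-03 1.30000e-03 8.42487e+01] std 0.77
((537.7603759765625, 276.7385559082031), (29.785118103027344, 60.18673324584961), 19.11541175842285)
14.1 [552.47 236.06 147.48] [-3.2 -0.3  4.5] [-0.68  0.64 -0.16]
n 1357 plane dz/dx,dz/dy,z@c [ 1.80000e-03 -9.00000e-04  8.42528e+01] std 0.75
((537.7301635742188, 276.7076110839844), (29.763669967651367, 60.203041076660156), 19.265600204467773)
```

Emit:
play_rows --motion '[0,0,0,0.0004,0,0,1]'

```text
clock: 14.25
eef_pos: [552.5, 236.1, 147.4]
eef_rot: [1.452, 1.527, 1.797]
wrist_force: [-3.6, -0.1, 9.0]
finger_gap: 21.8
```

Emit:
play_rows --motion '[0,0,0,0.0004,0,0,1]'

```text
clock: 14.35
eef_pos: [552.5, 236.1, 147.4]
eef_rot: [1.448, 1.527, 1.793]
wrist_force: [-3.9, -1.7, 7.4]
finger_gap: 21.5
```

Emit:
play_rows --motion '[0,0,0,0,0,0,0.2,0,0,0,0,0,0,0,0,0,0,0,0,0,0,0,0,0,0,0,0,-0.3,0,0,0,0,0,0,-0.3,0,0,0,0,0,0,-0.3]'

```text
clock: 14.95
eef_pos: [553.1, 236.4, 146.7]
eef_rot: [1.419, 1.527, 1.764]
wrist_force: [0.6, 0.0, -1.3]
finger_gap: 60.8
```

Run:
```python
from h import *
s=read_state(); togo([551.9,236,160],19.7); p,w,u,v=basefit(s["eef_pos"],76,100)
cv2.imwrite("pics/w10.png",p)
for r in place_of("wrist","lever_ball"): print(round(r["conf"],2),W("wrist",r["at"])[0].round(1))
p,d=camera("side"); cv2.imwrite("pics/s10.png",cv2.resize(p[60:210,160:310],(600,600),interpolation=cv2.INTER_CUBIC))
```

```text
clock 14.95 tcp [553.1 236.4 146.7] F [ 0.55  0.05 -1.32] gap 60.8
shift tool mm [-13.3   0.6  -1.1]
turn [ 0.0013  0.0067 -0.0437]
n 1384 plane dz/dx,dz/dy,z@c [-1.20000e-03 -2.50000e-03  8.40461e+01] std 0.81
((537.6181640625, 277.2727355957031), (29.959888458251953, 59.333919525146484), 19.150592803955078)
0.64 [532.  295.  135.9]
```

View pics/w10.png

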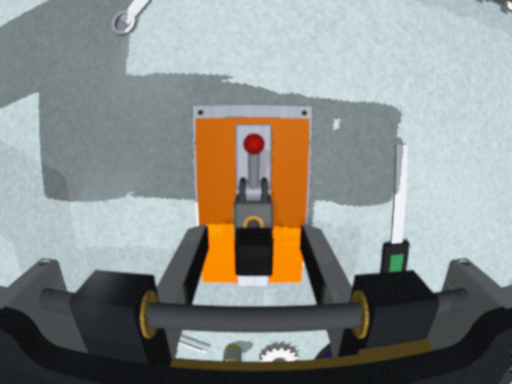

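View pics/s10.png

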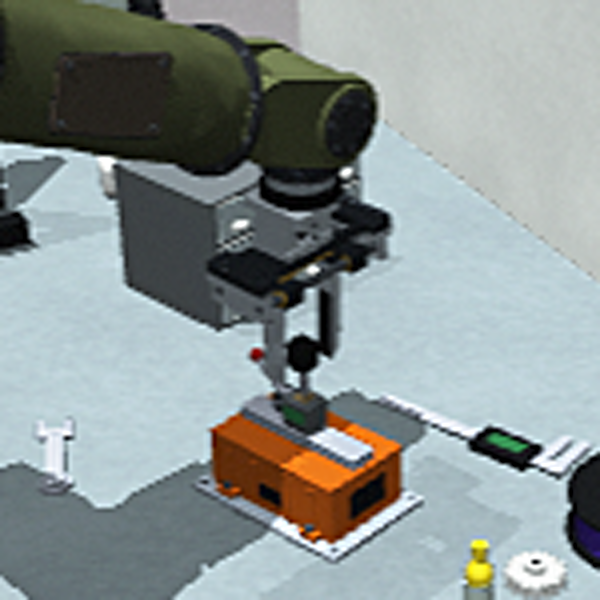

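Emit:
play_rows --motion '[0,0,0,-0.015,0.0007,-0.001,-0.3,0,0,0,-0.02,0.001,0,-0.3,0,0,0,-0.02,0,0,-0.3,0,0.004,-0.022,-0.01,0,0,-0.3,0,0.003,-0.022,0,0.02,0,1,0,0,0,0,0.03,0,1,0,0,0,0,0.015,0,1,0,0,0,0,0,0,1,0,0,0,0,0,0,1]' --newtons 20

```text
clock: 16.0
eef_pos: [529.7, 297.0, 220.4]
eef_rot: [-1.192, 1.563, -0.848]
wrist_force: [-0.6, -0.4, -0.3]
finger_gap: 24.0
```

Run:
```python
from h import *
s=read_state(); togo([531.5,295,165],19.2)
P=camera_params("wrist");p,d=camera("wrist"); cv2.imwrite("pics/w11.png",p)
for t in ["lever_ball","rod_grip","base_underside"]:
  for r in place_of("wrist",t)[:2]: print(t,round(r["conf"],2),W("wrist",r["at"],P["T"])[0].round(1))
w,u,v=backw(d,P)
col=p[v,u].astype(int); red=(col[:,2]>110)&(col[:,1]<50)&(col[:,0]<50)&(w[:,2]>100)&(np.hypot(w[:,0]-530,w[:,1]-295)<40); print(red.sum(),np.median(w[red],0),w[red].max(0),w[red].min(0))
```

```text
clock 16.0 tcp [529.7 297.  220.4] F [-0.59 -0.36 -0.25] gap 24.0
shift tool mm [55.4 -2.1  0.8]
turn [0.0091 0.0027 0.0068]
lever_ball 0.62 [531.4 293.6 133.7]
rod_grip 0.85 [553.3 238.1 163.2]
base_underside 0.63 [558.6 230.1  70.2]
110 [531.7940083  295.22355342 143.52344486] [536.89930491 299.80382882 145.70009984] [526.38574311 289.04612299 141.07985215]
```

View pics/w11.png

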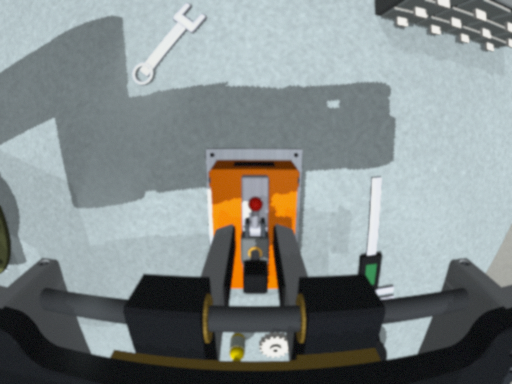

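Emit:
play_rows --motion '[0.009,0.003,0.007,0.02,-0.002,0.001,1,0,0,0,0.025,0,0,1,0,0,0,0.015,0,0,1,0,0,0,0,0,0,1,0,0,0,0,0,0,1]'

```text
clock: 16.7
eef_pos: [533.6, 291.8, 159.5]
eef_rot: [0.565, 1.57, 0.894]
wrist_force: [0.8, -0.1, -0.1]
finger_gap: 0.6
```

Run:
```python
from h import *
s=read_state(); togo([531.5,295.5,146],19.2)
p,d=camera("wrist"); cv2.imwrite("pics/w12.png",p)
```

```text
clock 16.7 tcp [533.6 291.8 159.5] F [ 0.76 -0.12 -0.07] gap 0.6
shift tool mm [13.5  4.2 -0.7]
turn [-0.0059  0.001  -0.0006]
```

View pics/w12.png

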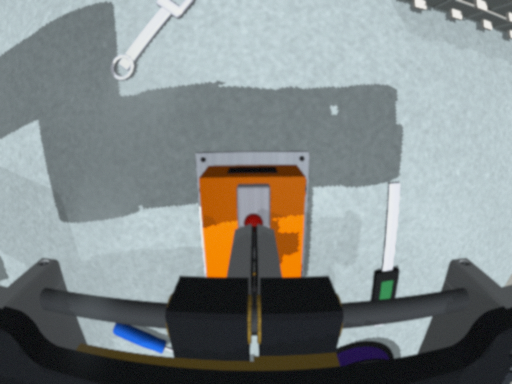

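Emit:
play_rows --motion '[-0.006,0,0,0.005,0.004,-0.0007,1,0,0,0,0.005,0.001,0,1,0,0,0,0.003,0.001,0,1,0,0,0,0.003,0.001,0,1,0,0,0,0.003,0.001,0,1]'

```text
clock: 17.25
eef_pos: [531.1, 300.6, 142.5]
eef_rot: [0.294, 1.564, 0.63]
wrist_force: [-3.0, 2.9, 8.9]
finger_gap: 0.6
```

Emit:
play_rows --motion '[0,0,0,0.003,0.001,0,1,0,0,0,0.003,0.001,0,1,0,0,0,0.003,0.001,0,1]'

```text
clock: 17.55
eef_pos: [530.2, 305.4, 135.5]
eef_rot: [0.411, 1.56, 0.747]
wrist_force: [-2.1, 0.4, 5.2]
finger_gap: 0.6
```

Run:
```python
from h import *
s=read_state(); togo([528.6,303.5,122],19.2)
p,d=camera("wrist"); cv2.imwrite("pics/w13.png",p)
p,d=camera("side"); cv2.imwrite("pics/s13.png",cv2.resize(p[60:210,160:310],(600,600),interpolation=cv2.INTER_CUBIC))
```

```text
clock 17.55 tcp [530.2 305.4 135.5] F [-2.1   0.36  5.16] gap 0.6
shift tool mm [13.5 -1.3 -2.3]
turn [ 0.0016  0.0097 -0.0042]
```

View pics/s13.png

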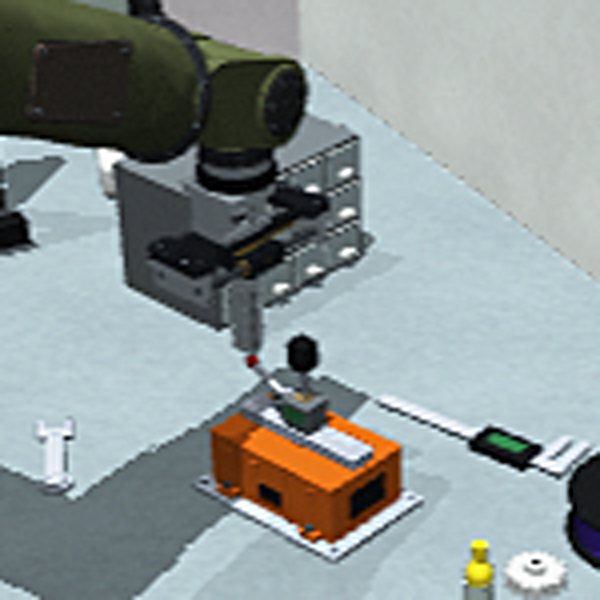

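Emit:
play_rows --motion '[0,0.005,0,0.003,-0.001,-0.001,1,0,0,0,0.003,0,-0.001,1,0,0,0,0.003,0,0,1]'

```text
clock: 17.95
eef_pos: [529.6, 305.5, 128.3]
eef_rot: [0.583, 1.559, 0.92]
wrist_force: [-1.2, 2.0, 4.6]
finger_gap: 0.4
```

Emit:
play_rows --motion '[0,0,0,0.002,0,0,1,0,0,0,0.002,0,0,1]'

```text
clock: 18.15
eef_pos: [529.8, 306.1, 125.0]
eef_rot: [0.568, 1.558, 0.906]
wrist_force: [-2.1, 1.4, 5.5]
finger_gap: 0.4
```

Emit:
play_rows --motion '[0,0,0,0.0015,0,0,1,0,0,0,0.0015,0,0,1]'

```text
clock: 18.35
eef_pos: [530.0, 306.6, 122.6]
eef_rot: [0.563, 1.556, 0.901]
wrist_force: [-2.7, 2.0, 6.1]
finger_gap: 0.6
```

Emit:
play_rows --motion '[0,0,0,0.001,0,0,1,0,0,0,0.001,0,0,1]'

```text
clock: 18.55
eef_pos: [530.2, 306.9, 121.2]
eef_rot: [0.551, 1.555, 0.889]
wrist_force: [-2.7, 0.6, 8.1]
finger_gap: 0.5
```

Emit:
play_rows --motion '[0,0,0,0.001,0,0,1,0,0,0,0.001,0,0,1]'

```text
clock: 18.75
eef_pos: [530.6, 307.2, 120.9]
eef_rot: [0.511, 1.553, 0.849]
wrist_force: [-5.1, -0.9, 12.2]
finger_gap: 0.3
```

Emit:
play_rows --motion '[0,0.008,0,0.001,0,0,1,0,0,0,0.001,0,0,1]'

```text
clock: 18.95
eef_pos: [531.8, 307.5, 120.7]
eef_rot: [0.672, 1.557, 1.009]
wrist_force: [-1.7, 0.3, 8.4]
finger_gap: 0.6
```

Emit:
play_rows --motion '[0,0,0,-0.01,0,0,1,0,0,0,-0.02,0,0,1,0,0,0,-0.02,0,0,1,0,0,0,-0.02,0,0,1,0,0,0,-0.02,-0.02,0,1,0,0,0,0,-0.02,0,1,0,0,0,0,0,0,1]'

```text
clock: 19.65
eef_pos: [544.2, 266.5, 215.2]
eef_rot: [0.646, 1.561, 0.984]
wrist_force: [-0.2, 0.2, -0.8]
finger_gap: 0.7
```

Run:
```python
from h import *
s=read_state(); togo([528.6,303.5,122],19.2)
P=camera_params("wrist");p,d=camera("wrist"); cv2.imwrite("pics/w14.png",p)
w,u,v=backw(d,P)
for t in ["lever_ball","rod_grip","base_underside"]:
  for r in place_of("wrist",t)[:2]: print(t,round(r["conf"],2),W("wrist",r["at"],P["T"])[0].round(1))
col=p[v,u].astype(int); red=(col[:,2]>100)&(col[:,1]<50)&(col[:,0]<50)&(w[:,2]>90)&(np.hypot(w[:,0]-530,w[:,1]-300)<40); print(red.sum(),np.median(w[red],0),w[red].max(0),w[red].min(0))
basefit(np.array([552.5,234.5]),77,92)
p,d=camera("side"); cv2.imwrite("pics/s14.png",cv2.resize(p[60:210,160:310],(600,600),interpolation=cv2.INTER_CUBIC))
for t in ["lever_ball","rod_grip","base_underside"]:
  for r in place_of("side",t)[:4]: print(t,round(r["conf"],2),W("side",r["at"])[0].round(1))
```

```text
clock 19.65 tcp [544.2 266.5 215.2] F [-0.18  0.19 -0.78] gap 0.7
shift tool mm [93.4 39.5 -3.2]
turn [ 0.0033  0.008  -0.006 ]
lever_ball 0.72 [527.2 305.8 113.8]
base_underside 0.79 [554.6 231.6  70.6]
119 [528.08277977 305.00240638 120.3174666 ] [533.56941763 310.53520823 122.89895206] [522.87474983 298.93919758 115.7395016 ]
n 847 plane dz/dx,dz/dy,z@c [2.00000e-03 6.30000e-03 8.36441e+01] std 0.8
((537.2398681640625, 276.7995910644531), (29.725475311279297, 59.926212310791016), 19.4864559173584)
lever_ball 0.65 [ 231.6 -336.    69.7]
lever_ball 0.63 [ 470.2 -288.    67.1]
lever_ball 0.45 [527.6 301.9 114.1]
rod_grip 0.72 [ 228.1 -400.5  133.2]
rod_grip 0.5 [555.4 232.  160.1]
rod_grip 0.49 [ 410.  -284.6  133.9]
base_underside 0.84 [ 413.7 -277.6   -1.9]
base_underside 0.7 [ 223.9 -395.6    1. ]
base_underside 0.63 [556.9 227.5  69.3]
```

View pics/s14.png

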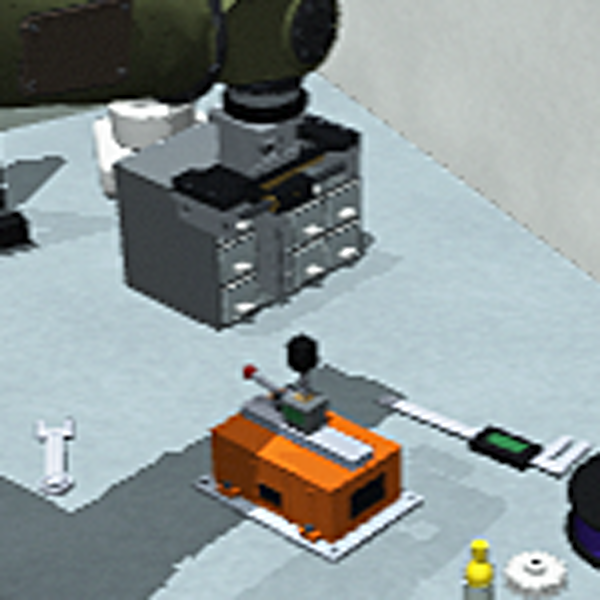

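View pics/w14.png

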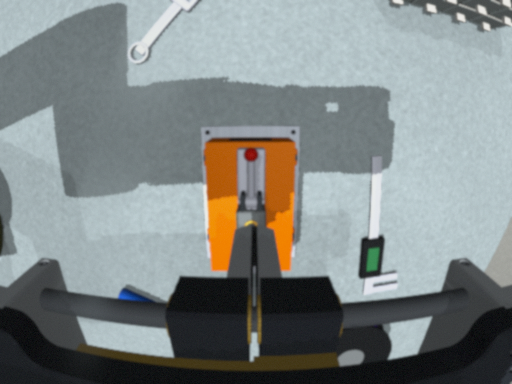

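Emit:
play_rows --motion '[0.003,0.008,-0.006,0,0.02,-0.002,1,0,0,0,0.02,0.016,-0.001,1,0,0,0,0.025,0,0,1,0,0,0,0.025,0,0,1,0,0,0,0.01,0,0,1,0,0,0,0,0,0,1,0,0,0,0,0,0,1]'

```text
clock: 20.8
eef_pos: [528.0, 304.2, 133.1]
eef_rot: [0.603, 1.57, 0.942]
wrist_force: [0.4, -0.7, 0.2]
finger_gap: 0.5
```

Run:
```python
from h import *
s=read_state(); togo([529,303,121],19.3)
```

```text
clock 20.8 tcp [528.  304.2 133.1] F [ 0.4  -0.75  0.2 ] gap 0.5
shift tool mm [12.1 -1.4  0.5]
turn [ 0.0018  0.0007 -0.0005]
```

Emit:
play_rows --motion '[0,0,0,0.004,-0.001,0.0005,1,0,0,0,0.004,0,0,1,0,0,0,0.002,0,0,1,0,0,0,0.001,0,0,1]'

```text
clock: 21.2
eef_pos: [530.2, 303.6, 124.4]
eef_rot: [0.188, 1.566, 0.526]
wrist_force: [0.2, -0.2, -0.0]
finger_gap: 0.5
```

Emit:
play_rows --motion '[0,0,0,0.001,0,0,1,0,0,0,0.001,0,0,1]'

```text
clock: 21.4
eef_pos: [530.3, 303.6, 122.6]
eef_rot: [0.18, 1.565, 0.518]
wrist_force: [-0.1, -0.1, -0.5]
finger_gap: 0.6
```

Emit:
play_rows --motion '[0,0,0,0.0015,0,0,1]'

```text
clock: 21.5
eef_pos: [530.5, 303.7, 121.3]
eef_rot: [0.177, 1.565, 0.515]
wrist_force: [-0.4, -0.6, 8.5]
finger_gap: 0.3
```

Emit:
play_rows --motion '[0,0,0,0.0015,0,0,1]'

```text
clock: 21.6
eef_pos: [530.8, 303.9, 120.8]
eef_rot: [0.172, 1.563, 0.51]
wrist_force: [-4.8, -1.6, 14.2]
finger_gap: 0.2
```

Emit:
play_rows --motion '[0,0,0,0.002,0,0,1]'

```text
clock: 21.7
eef_pos: [531.2, 304.2, 120.5]
eef_rot: [0.163, 1.561, 0.501]
wrist_force: [-6.6, -3.2, 19.3]
finger_gap: 0.1
```

Emit:
play_rows --motion '[0,0,0,-0.01,0,0,1,0,0,0,-0.02,0,0,1,0,0,0,-0.03,0,0,1,0,0,0,-0.03,0,0,1,0,0,0,-0.03,0,0,1,0,0,0,-0.03,0,-0.03,1,0,0,0,-0.02,0,-0.04,1,0,0,0,0,0,-0.04,1,0,0,0,0,0,0,1,0,0,0,0,0,0,1]'

```text
clock: 22.7
eef_pos: [422.1, 265.4, 298.5]
eef_rot: [0.184, 1.559, 0.522]
wrist_force: [0.9, -0.5, -0.1]
finger_gap: 0.5
```

Run:
```python
from h import *
togo([528.6,303.5,122],19.2)
p,w,u,v=basefit(np.array([552.5,234.5]),77,92); cv2.imwrite("pics/w15.png",p)
P=camera_params("wrist")
for n in ["wrist","scene","side"]:
  T=camera_params(n)["T"]; p,d=camera(n); cv2.imwrite(f"pics/{n}16.png",p)
  if n=="wrist": ww,u,v=backw(d,camera_params(n))
  else: ww,u,v=back(n,d)
  k=(np.hypot(ww[:,0]-552.5,ww[:,1]-234.5)<25)&(ww[:,2]>135)&(ww[:,2]<200); print(n,"grip top/min",np.sort(ww[k][:,2])[-5:].round(1),k.sum())
  for t in ["lever_ball","rod_grip","base_underside"]:
    for r in place_of(n,t):
      q=W(n,r["at"],T)[0]
      if q[1]>100: print(n,t,round(r["conf"],2),q.round(1))
```

```text
clock 22.7 tcp [422.1 265.4 298.5] F [ 0.86 -0.54 -0.09] gap 0.5
shift tool mm [177.8   0.3 111.1]
turn [ 0.0029  0.0112 -0.0021]
n 636 plane dz/dx,dz/dy,z@c [1.62000e-02 7.10000e-03 8.39142e+01] std 1.01
((544.7617797851562, 255.5716552734375), (30.61461639404297, 106.23394775390625), 19.00535011291504)
wrist grip top/min [179.5 179.6 179.6 179.7 179.8] 538
wrist lever_ball 0.78 [522.9 305.6 110.3]
wrist rod_grip 0.63 [552.  233.9 162.3]
wrist base_underside 0.58 [555.3 231.1  70.1]
scene grip top/min [182.2 182.5 182.5 183.  183.9] 117
scene lever_ball 0.54 [529.7 301.1 116.1]
scene rod_grip 0.7 [555.4 235.9 160.7]
scene base_underside 0.78 [556.1 229.6  72.2]
scene base_underside 0.58 [3.614e+02 4.178e+02 4.000e-01]
scene base_underside 0.43 [529.2 302.5 117.4]
side grip top/min [179.2 180.  181.  181.1 181.1] 73
side lever_ball 0.41 [526.9 302.2 112.8]
side rod_grip 0.45 [554.3 231.7 160.5]
side base_underside 0.96 [554.7 229.   67.7]
side base_underside 0.54 [550.4 227.5  66.1]
```

View pics/scene16.png

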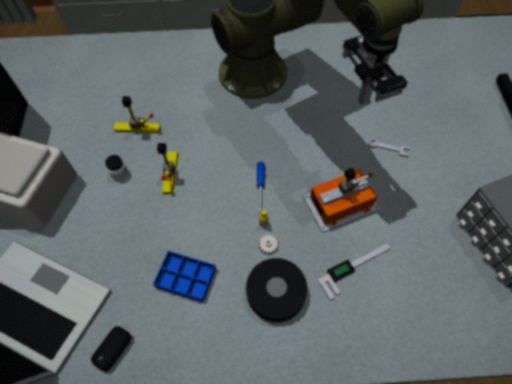

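View pics/w15.png

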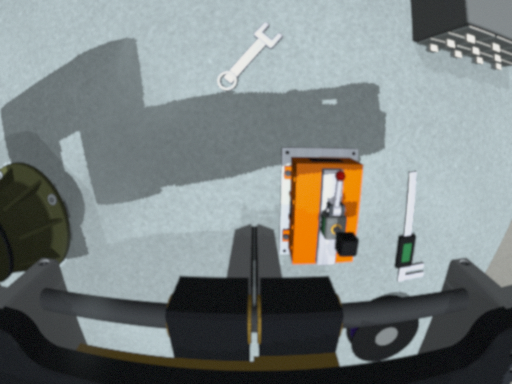

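```bash
python3 -c "
from cell import *
print(sign_off())"
```

```text
the job is handed in; nothing more can be done
None
```

The steel depth gauge is standing on the orange housing across the well. Its rod rests on the bottom and the lock lever is down. I handed the job in at about 23 s and left the two yellow look-alikes untouched.

- **Placement:** the gauge swung about 2° in the grip on the way over, so I levelled it before setting it down. In the last pictures the base top reads 84 mm, as it should for a seated base. It looks level, apart from a slope of about 1° in the final wide-angle view. The rod axis is within about 1 mm of the well's middle.
- **Depth:** the rod met the floor at about 40 mm of travel, which makes the well about 30 mm deep. Pressing twice more moved it no further. The highest wrist force I read was about 10 N, so I estimate no more than about 12 N on the floor. I only get a reading at the end of each move, so a brief higher peak would not have shown.
- **Lock:** I pushed the lever to its stop and then re-pressed it to 19 N, and it moved only about half a millimetre more. The cameras put the ball about 40 to 46 mm above the base's underside, against 45 mm expected when fully down. The low figure is from the least direct view.
- **Rod after locking:** the grip height reads 160 to 163 mm, against about 163 mm before, which agrees within camera error. The top of the grip reads 180 to 184 mm, against 178 mm expected. I put that down to noise at the edges of the depth picture.
- **Other things:** nothing else looks moved in the last overview picture, and the robot is clear of everything.

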